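Hold the fan against its sprung bracket for screwing

ROBOT

A 6-joint arm with a two-finger parallel gripper is mounted at the origin on a cart in front of the work surface, level with it; the furniture and walls round the work are solid. World frame = base frame: x ahead of the robot, y to its left, z up, the work surface at z = 0. Lengths are in m, angles in rad, forces in N, time in s.
With the tool pointing down it reaches from about 0.35 to 0.775 m from the base axis. Payload 5.5 kg.
Tool frame: the origin (TCP) lies between the finger pads; the fingertips stand 11 mm ahead of it and the grasp point (between the pads) lies 8 mm behind it (tips_ahead is the distance from the TCP to the fingertips, in m); z points along the fingers, y is the line along which they close (so a half turn about z gives the same grasp; the last joint's range is limited). The gripper opens to 85 mm and grips with 20 to 120 N. Pads are 22 mm wide; open, the fingers measure 114 mm over their backs; the gripper's body (76 mm by 85 mm) begins 54 mm behind the grasp point. The pads swing forward as they close: fully open they stand 13 mm farther back than shut.
Start: joints at [-1.274, 0.313, 0.046, 1.304, 0, 1.431], TCP at [0.243, -0.521, 0.204] pointing down, gripper open.
Joint ranges: [-2.76, 2.76], [-0.86, 1.69], [-1.03, 1.26], [-2.2, 2.34], [-1.47, 1.5], [-3.14, 3.14]. Speed limits (rad/s): [2.57, 2.57, 3.14, 3.14, 3.14, 3.14].

INTERFACE

Orientations are given as a unit quaternion [w, x, y, z].
In Python, from workcell import * gives the robot as it stands. The module is installed in compiled form; this text tells all that it offers.
- The arm moves only by the tool jog_arm, never from a script. Its argument "moves" is a list of rows, each an object with "fingers": the closure, from 0 (fully open) to 1 (shut); "slide": the shift along the tool's x, y, z in mm, a list of three; "angular": the turn, a rotation vector about the tool's x, y, z in degrees, a list of three. A call has 1 to 10 rows; each row is the pose to reach, as a shift and turn from the pose commanded when the call began, along the tool's axes at that moment; what a row does not reach only later rows make up. A row lasts 1/12 s, in which the tool goes at most 41.7 mm and 7.16 degrees, less where a joint would pass 70% of its speed; a pose out of reach is approached as far as the arm can. A call with a gripper value outside its range is refused whole. The fingers move at their own pace and stop on an object; "squeeze" is the grip in N (left out, the last holds). Time passes only in rows, so rows that repeat a pose let the fingers close. It gives the time, the measured TCP pose, the force, the opening and the grip force at its end, in the units of the state.
- get_state(): the state, without advancing time (a new reading comes with each control period).
- read_camera(name): name is "scene" or "top"; returns a dict with "color" (384x512x3 uint8, red, green, blue), "fovy" (degrees; the focal length in pixels is half the picture's height over the tangent of half this angle, whatever the lens; pixels are square), "cx", "cy" (the principal point, pixels), "world_from_camera" (4x4, takes a point from camera to world coordinates). Camera axes: x right, y down, z forward; pixel columns grow to the right and rows downward; lengths in m; the calibration is good to about 2 mm. A picture is of the moment at which its call begins. There is no depth.
- hand_in(): hands the job in; it is judged then, once.
Trained networks look in a picture, given as the dict that the camera call returned (one of the last four; its "shot" number tells which), for a name from the list of things; names that differ only in an ending like _2 or _b are one class to them, and where a whole thing is asked for, a point or a joint stands for the part that bears it (a point fixed in the world has none). Each returns a list of dicts, best first, with "p" (0 to 1); they miss things now and then, are a little off and sometimes report something else, mostly with a low value. They report only what shows in the picture. A call takes as long as a camera call.
- look_for(target, picture): "point" ([column, row] in pixels, amid what is visible of it).
- tip_of(target, picture): "point" ([column, row] in pixels: a listed point, or the origin of a listed thing).
The state is a dict: "clock": time; "joint_pos": joint angles; "qvel": joint speeds; "tau": joint torques, N m; "tcp_pos": TCP position; "orientation": TCP orientation; "wrist_force": force on the tool from outside, world axes, zero at the start; "ft_torque": the same for the moment, N m; "finger_gap": finger opening in m; "grip_force": force on a finger pad.
Only numpy, scipy, OpenCV 4.12 (cv2) and the standard library are available. Lean on these libraries where they do the work, as an engineer would, in place of code of your own. Each camera call takes 0.05 s, during which the arm holds its last target. There are 200 camera calls.

TASK

Take the square black case fan that stands upright on the worktop, stand it on the bed of the jig between the two lips (either face forward), and press it flat and square against the upright U-shaped bracket, so that I can screw it on from behind. Push the sprung bracket back until its pointer is about midway between the two raised marks on the scale (about 10 N), never to the end of its travel, and finish while still holding the fan pressed there, steadily: do not let go. Leave the other things on the worktop where they are.

Things in the scene. Friction and masses are not known exactly. Their poses are not given: they have to be found in the camera images.
- fan_center (a point): Middle of the square black case fan, 80x80 mm and 25 mm thick, solid to the fingers, about 0.09 kg. At the start it stands upright on one edge on the worktop (this point 40 mm up), to the right of the jig. Its z axis runs along the 25 mm thickness (level at the start), x and y along its 80 mm edges.
- jig: The jig, screwed down: an aluminium base plate 160x150x10 mm; origin at the centre of its underside. Two steel lips, 10 mm high and 92 mm apart inside (y = -46 and +46 mm), run along the bed from x = -60 to -4 mm. Behind the bracket, from x = 32 mm on, two plunger barrels (16 mm wide, at y = -34 and +34 mm) reach up to 28 mm above the bed.
- jig_bed (a point): Point on the upper face of the jig's bed, 10 mm above the worktop, midway between the lips, below the front face of the bracket at rest. Its x axis is the pressing direction, from the open front of the bed towards the bracket; y goes to the left of that, z up (jig has the same axes).
- bracket_face (a point): Point on the front face of the sprung steel bracket, 40 mm above the bed, midway across; axes as jig_bed; moves with the bracket. The bracket is an upright U, 80 mm wide and high like the fan, 3 mm thick: a 15 mm high bar at the foot and a 14 mm wide post at each side. The 52 mm gap between the posts is open to the top; a finger behind the fan fits in it.
- bracket (a joint): How far the bracket is pushed back along the pressing direction, in m: 0 at rest, 0.020 at its hard end. Springs of 1000 N/m return it, so 0.010 means 10 N. A pointer at its left foot moves over a scale with two raised dark marks, at 0.006 (6 N) and 0.014 (14 N).
- heat_sink: Bystander: small finned aluminium heat sink, 50x50x22 mm; origin at the centre of its underside. Leave it alone.
- solder_spool: Bystander: spool of solder wire, 56 mm across, 39 mm high; origin at the centre of its underside. Leave it alone.
- mug: Bystander: drinking mug, 101 mm high; origin at the centre of its underside. Leave it alone.
- tape: Bystander: small roll of black tape, 55 mm across, 19 mm high; origin at the centre of its underside. Leave it alone.
- screw_tin: Bystander: round flat screw tin, 68 mm across, 21 mm high; origin at the centre of its underside. Leave it alone.
- usb_stick: Bystander: small USB stick, 47 mm long; origin at the centre of its underside. Leave it alone.
- screwdriver: Bystander: precision screwdriver, 145 mm long; origin at the centre of its underside. Leave it alone.

How it is judged:
At the end, for the whole second after the job is handed in: The robot is still pushing on the fan; the fan stands on the bed (its middle within 4 mm of 40 mm above it), within 8 mm of the middle between the lips, flat on the bracket within 0.08 rad, and presses on it with 5 to 15 N; the bracket stays pushed back by 6 to 14 mm and does not move (value of joint bracket between 0.006 and 0.014 m and contact force between fan and bracket between 5 and 15 N and velocity of joint bracket between -0.004 and 0.004 m/s and (contact force between fan and the fingers above 3 N or contact force between fan and the arm above 3 N) and z of fan_center in the frame of jig_bed between 0.035 and 0.044 m and y of fan_center in the frame of jig_bed between -0.008 and 0.008 m and x of fan_center in the frame of bracket_face between -0.018 and -0.008 m and angle between the z axis of fan_center and the x axis of bracket_face, either way round below 0.08 rad); the arm keeps its last pose, push and grip.
It fails at once if the bracket is pushed to the end of its travel (19 mm or more) (value of joint bracket above 0.019 m).
It fails at once if a bystander is shifted by more than 40 mm (distance of any of heat_sink, solder_spool, mug, tape, screw_tin, usb_stick, screwdriver from where it was at the start of the episode above 0.04 m).
It also fails if it takes over 35 s, if anything falls off the work surface, if the arm or the gripper's body presses on something with over 40 N, if the wrist force passes 120 N, or if a joint passes its speed limit or range.

## Working session

There is one attempt and no reset: what is moved stays moved. The work goes in short steps, Python scripts to look and compute and a tool call to move; the robot and the scene stay as the last step left them, time stands still between calls to the robot, and variables do not carry over. Pictures are saved under pics/ and viewed, at most 13 in all, crops included, and the job is handed in when it is done.

Besides the shell and the picture viewer there is one more tool, called after "Call:" as name(argument=value, ...) on one line, values as JSON. jog_arm: Moves the arm, as the interface text tells. Its arguments: {"type":"object","properties":{"moves":{"type":"array","items":{"type":"object","properties":{"fingers":{"type":"number"},"slide":{"type":"array","items":{"type":"number"}},"angular":{"type":"array","items":{"type":"number"}}}}},"squeeze":{"type":"number"}},"required":["moves"]}

```bash
mkdir -p pics
cat > h.py <<'E'
from workcell import *
import numpy as np, cv2
from scipy.spatial.transform import Rotation as R
def ray(p,px):
    f=p["color"].shape[0]/2/np.tan(np.radians(p["fovy"])/2)
    T=np.array(p["world_from_camera"]); d=T[:3,:3]@np.array([(px[0]-p["cx"])/f,(px[1]-p["cy"])/f,1.])
    return T[:3,3],d
def at_z(p,px,z):
    o,d=ray(p,px); return o+d*(z-o[2])/d[2]
def tri(rs):
    A=0;b=0
    for o,d in rs:
        d=d/np.linalg.norm(d);P=np.eye(3)-np.outer(d,d);A=A+P;b=b+P@o
    x=np.linalg.solve(A,b); return x
def proj(p,X):
    f=p["color"].shape[0]/2/np.tan(np.radians(p["fovy"])/2)
    c=np.linalg.inv(np.array(p["world_from_camera"]))@np.append(X,1); return np.array([p["cx"]+f*c[0]/c[2],p["cy"]+f*c[1]/c[2]])
def save(p,n,box=None,s=1):
    im=p["color"][:,:,::-1]
    if box: im=im[box[1]:box[3],box[0]:box[2]]
    cv2.imwrite("pics/"+n+".png",cv2.resize(im,None,fx=s,fy=s,interpolation=cv2.INTER_CUBIC))
def Rt(s): q=s["orientation"]; return R.from_quat([q[1],q[2],q[3],q[0]])
E
python3 - <<'E'
from h import *
np.set_printoptions(precision=4,suppress=True)
P={n:read_camera(n) for n in("scene","top")}
for n,p in P.items(): save(p,n+"0",s=1.5); print(n,np.array(p["world_from_camera"])[:3])
for t in["fan_center","jig","jig_bed","bracket_face","mug","solder_spool","heat_sink","tape","screw_tin","usb_stick","screwdriver"]:
    r=[]
    for n,p in P.items():
        d=tip_of(t,p)
        if d: r.append(ray(p,d[0]["point"])); print(t,n,d[0]["point"],round(d[0]["p"],2),at_z(p,d[0]["point"],{"fan_center":.04,"jig_bed":.01,"bracket_face":.05}.get(t,0)))
    if len(r)==2: print("   tri",tri(r))
s=get_state();print(s); print(Rt(s).as_matrix())
E
```

```text
scene [[ 0.7144 -0.2865  0.6384 -0.1816]
 [-0.6996 -0.3068  0.6453 -0.6388]
 [ 0.0109 -0.9076 -0.4196  0.5165]]
top [[ 0.0014 -0.9921  0.1254  0.3887]
 [-1.     -0.0006  0.0062  0.0492]
 [-0.0061 -0.1254 -0.9921  1.139 ]]
fan_center scene [300.0, 228.1] 0.78 [ 0.4771 -0.0953  0.04  ]
fan_center top [307.8, 210.8] 0.75 [ 0.4818 -0.09    0.04  ]
   tri [ 0.4823 -0.0907  0.0361]
jig scene [229.2, 212.8] 0.59 [0.4595 0.1301 0.    ]
jig top [225.0, 218.4] 0.76 [0.4635 0.1379 0.    ]
   tri [ 0.4646  0.1377 -0.0047]
jig_bed scene [230.5, 209.9] 0.69 [0.4601 0.1254 0.01  ]
jig_bed top [224.1, 219.5] 0.56 [0.4598 0.1396 0.01  ]
   tri [0.4638 0.137  0.0043]
bracket_face scene [229.4, 195.0] 0.63 [0.4621 0.1307 0.05  ]
bracket_face top [221.4, 214.9] 0.6 [0.4697 0.1438 0.05  ]
   tri [0.4712 0.1436 0.0427]
mug scene [234.2, 173.2] 0.58 [0.6486 0.3276 0.    ]
mug top [152.6, 151.2] 0.9 [0.6566 0.3482 0.    ]
   tri [ 0.6617  0.3484 -0.0099]
solder_spool scene [323.6, 206.6] 0.67 [ 0.6678 -0.0157  0.    ]
solder_spool top [281.7, 150.1] 0.59 [ 0.6598 -0.0229  0.    ]
   tri [ 0.6585 -0.0225  0.
[... 620 characters left out ...]
68 [ 0.3639 -0.237   0.    ]
screwdriver top [356.6, 254.8] 0.46 [ 0.3628 -0.2286  0.    ]
   tri [ 0.365  -0.232  -0.0038]
{'clock': 1.2, 'joint_pos': array([-1.2736,  0.3132,  0.0461,  1.3036,  0.    ,  1.4312]), 'qvel': array([ 0.0009, -0.001 ,  0.0006, -0.0017, -0.0022,  0.0001]), 'tau': array([ -0.0002, -48.0478,  29.8811,   0.0004,  -0.0002,  -0.    ]), 'tcp_pos': array([ 0.2432, -0.5211,  0.2041]), 'orientation': array([0.0001, 0.9762, 0.2166, 0.    ]), 'wrist_force': array([-0.7472,  0.6544,  0.7996]), 'ft_torque': array([ 0.0046, -0.0711,  0.0589]), 'grip_force': 0.0, 'finger_gap': 0.08534505842417615}
[[ 0.9061  0.423   0.    ]
 [ 0.423  -0.9061 -0.0001]
 [-0.      0.0001 -1.    ]]
```

View pics/scene0.png

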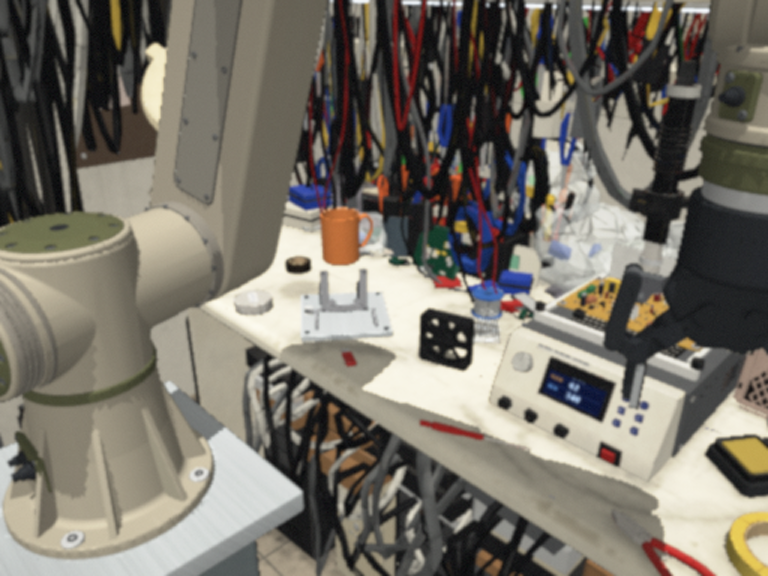

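View pics/top0.png

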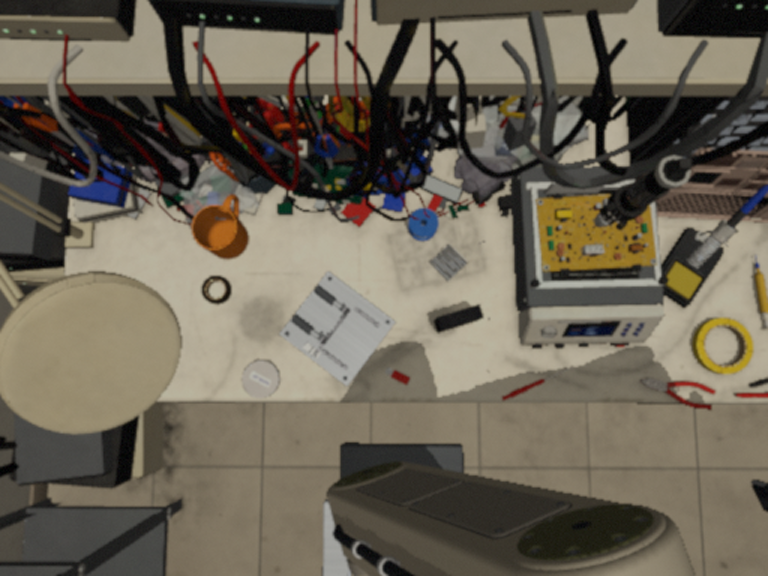

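The scene view shows the fan at about (447,338) and the jig at (347,310). In the top view the fan is at (458,317) and the jig at (337,327), with its barrels pointing up-left. I'll zoom in.

Run:
```python
from h import *
a=read_camera("top"); b=read_camera("scene")
A=cv2.resize(a["color"][170:265,175:335,::-1],None,fx=5,fy=5,interpolation=cv2.INTER_CUBIC)[:, :800]
cv2.imwrite("pics/top1.png",A)
B=cv2.resize(b["color"][170:255,190:325,::-1],None,fx=5.9,fy=5.9,interpolation=cv2.INTER_CUBIC)
cv2.imwrite("pics/sc1.png",B)
```

```text
(no output)
```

View pics/top1.png

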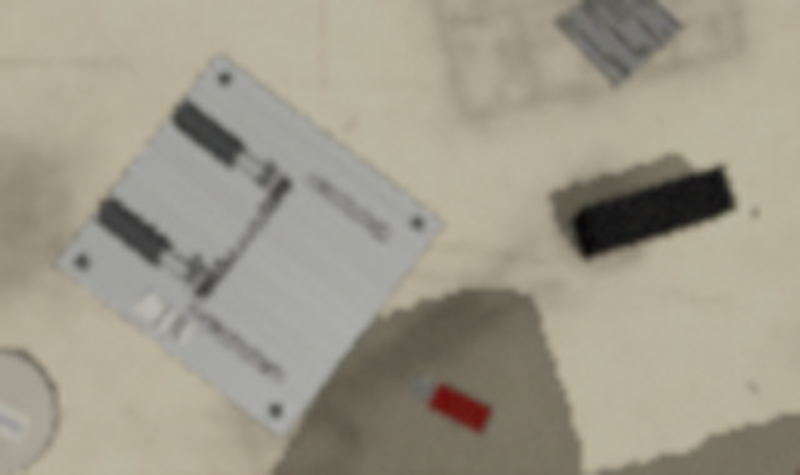

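View pics/sc1.png

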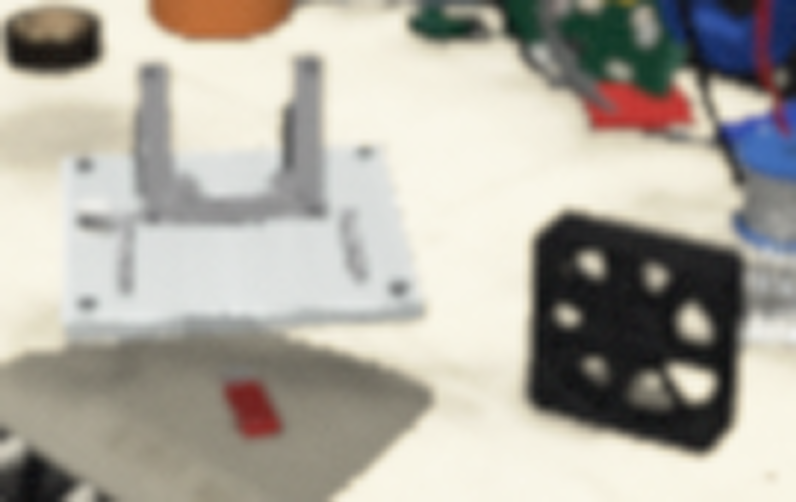

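Top crop: the jig plate corners are at (220,52), (443,224), (283,433) and (57,262). The bracket top ends are at (287,183) and (203,293). The fan's top face is bounded by roughly (575,215), (722,168), (737,205) and (585,255). In the scene crop the bracket is on the left and the fan stands on the right.

Run:
```python
from h import *
np.set_printoptions(precision=4,suppress=True)
p=read_camera("top")
g=lambda L,z:np.array([at_z(p,(175+x/5,170+y/5),z) for x,y in L])
C=g([(220,52),(443,224),(283,433),(57,262)],.01); print(C, "ctr",C.mean(0))
x=(C[0]+C[3]-C[1]-C[2])/2; y=(C[3]+C[2]-C[0]-C[1])/2
print("jig x len yaw",np.linalg.norm(x),np.degrees(np.arctan2(x[1],x[0])),"y",np.linalg.norm(y),np.degrees(np.arctan2(y[1],y[0]))-90)
B=g([(287,183),(203,293)],.09); d=B[1]-B[0]; print("bracket",B,B.mean(0),np.linalg.norm(d),np.degrees(np.arctan2(d[1],d[0]))-90)
F=g([(575,213),(722,168),(737,205),(585,255)],.08); print("fan",F,F.mean(0))
m=np.zeros((95,160),np.uint8); im=p["color"][170:265,175:335]; m=((im.max(2)<50)*255).astype(np.uint8); m[:,:100]=0; m[:25]=0; m[60:]=0
r=cv2.minAreaRect(cv2.findNonZero(m)); bx=cv2.boxPoints(r); q=g(bx*5,.08); print(r); print(q,q.mean(0))
for i in range(2): e=q[i+1]-q[i]; print(np.linalg.norm(e),np.degrees(np.arctan2(e[1],e[0])))
```

```text
[[0.5701 0.1552 0.01  ]
 [0.473  0.0295 0.01  ]
 [0.3576 0.1179 0.01  ]
 [0.4516 0.2446 0.01  ]] ctr [0.4631 0.1368 0.01  ]
jig x len yaw 0.15827908040909497 52.87303743009806 y 0.14687392194611795 52.76531057282085
bracket [[0.4883 0.112  0.09  ]
 [0.4312 0.1549 0.09  ]] [0.4598 0.1334 0.09  ] 0.07142042696346579 53.04537368041531
fan [[ 0.4736 -0.0383  0.08  ]
 [ 0.4973 -0.1156  0.08  ]
 [ 0.4779 -0.1231  0.08  ]
 [ 0.4517 -0.0433  0.08  ]] [ 0.4751 -0.0801  0.08  ]
((129.65597534179688, 41.85321044921875), (8.907784461975098, 31.033573150634766), 73.3007583618164)
[[ 0.4751 -0.0345  0.08  ]
 [ 0.4986 -0.1126  0.08  ]
 [ 0.4762 -0.1189  0.08  ]
 [ 0.4528 -0.0409  0.08  ]] [ 0.4756 -0.0767  0.08  ]
0.08162184719614524 -73.25384416912196
0.023294638968771868 -164.36884174699756
```

Call:
jog_arm(moves=[{"slide":[0,0,-30],"angular":[0,0,-7]},{"slide":[0,0,-60],"angular":[0,0,-14]},{"slide":[0,0,-60],"angular":[0,0,-20]}])

```text
schema error: expected keys fingers, slide, angular
```

```bash
cat >> h.py <<'E'
from scipy.optimize import minimize
def fitfan(ps,x0,zc=.04):
    V=np.array([[a,b,c] for a in(-.0125,.0125) for b in(-.04,.04) for c in(-.04,.04)])
    K=4; M=[]
    for p in ps:
        c=proj(p,np.array([x0[0],x0[1],zc])).astype(int); r=34
        m=(p["color"].max(2)<62).astype(np.uint8); 
        w=m[c[1]-r:c[1]+r,c[0]-r:c[0]+r]; w=cv2.morphologyEx(w,cv2.MORPH_CLOSE,np.ones((7,7),np.uint8))
        n,l,st,_=cv2.connectedComponentsWithStats(w); k=1+np.argmax(st[1:,4]); w=(l==k).astype(np.uint8)
        M.append((p,c-r,cv2.resize(w,None,fx=K,fy=K,interpolation=cv2.INTER_NEAREST)))
    def cost(v,full=False):
        W=V@R.from_euler("z",v[2]).as_matrix().T+[v[0],v[1],zc]; o=[]
        for p,o0,w in M:
            P=(np.array([proj(p,q) for q in W])-o0+.5)*K
            h=cv2.convexHull(P.astype(np.float32)); im=np.zeros_like(w); cv2.fillConvexPoly(im,np.round(h*16).astype(np.int32),1,shift=4)
            o.append((im!=w).sum()/w.sum())
        return o if full else sum(o)
    r=minimize(cost,x0,method="Nelder-Mead",options=dict(initial_simplex=[x0]+[np.array(x0)+d for d in([.01,0,0],[0,.01,0],[0,0,.1])]))
    return r.x,cost(r.x,True)
E
python3 - <<'E'
from h import *
ps=[read_camera(n) for n in("top","scene")]
for q in (ps,ps[:1],ps[1:]):
    v,c=fitfan(q,[.479,-.085,np.radians(17)]); print(v[:2],np.degrees(v[2]),c)
E
```

```text
[ 0.47891524 -0.08059503] 19.116291532097218 [np.float64(0.22495644599303136), np.float64(0.2214366515837104)]
[ 0.47799024 -0.07876795] 19.403035256477473 [np.float64(0.22713414634146342)]
[ 0.48116781 -0.08172344] -0.976991382064634 [np.float64(0.15350678733031675)]
```

Call:
jog_arm(moves=[{"fingers":0,"slide":[0,0,-30],"angular":[0,0,-7]},{"fingers":0,"slide":[0,0,-60],"angular":[0,0,-14]},{"fingers":0,"slide":[0,0,-60],"angular":[0,0,-20]}])

```text
clock: 1.7
tcp_pos: [0.2439, -0.523, 0.2699]
orientation: [0.004, 0.923, 0.386, -0.0]
wrist_force: [0.2, -0.2, 1.4]
finger_gap: 0.0855
grip_force: 0.0
```

Call:
jog_arm(moves=[{"fingers":0,"slide":[38,-11,0],"angular":[0,0,-6]},{"fingers":0,"slide":[77,-23,0],"angular":[0,0,-12]},{"fingers":0,"slide":[115,-34,0],"angular":[0,0,-18]},{"fingers":0,"slide":[153,-45,0],"angular":[0,0,-24]},{"fingers":0,"slide":[191,-57,0],"angular":[0,0,-30]},{"fingers":0,"slide":[230,-68,0],"angular":[0,0,-36]},{"fingers":0,"slide":[268,-80,0],"angular":[0,0,-42]},{"fingers":0,"slide":[306,-91,0],"angular":[0,0,-48]},{"fingers":0,"slide":[345,-102,0],"angular":[0,0,-54]},{"fingers":0,"slide":[383,-114,0],"angular":[0,0,-60]}])

```text
clock: 2.53
tcp_pos: [0.434, -0.1678, 0.2644]
orientation: [0.001, 0.607, 0.795, 0.0]
wrist_force: [0.4, -0.1, -0.5]
finger_gap: 0.0853
grip_force: 0.0
```

```bash
cat > to.py <<'E'
import sys
from h import *
np.set_printoptions(precision=2,suppress=True)
x,y,z,yaw=map(float,sys.argv[1:5]); s=get_state(); r=Rt(s)
g=r.as_matrix()[:,1]; cur=np.degrees(np.arctan2(g[1],g[0])); d=(yaw-cur+90)%180-90
print("slide mm",r.inv().apply(np.array([x,y,z])-s["tcp_pos"])*1e3,"turn z",-d,"rot",r.as_matrix()[:,2],"j",s["joint_pos"],s["wrist_force"])
E
python3 to.py .479 -.083 .2 18
```

```text
slide mm [69.95 65.73 64.41] turn z -2.6913605392848012 rot [ 0. -0. -1.] j [-0.54  0.09 -0.09  1.39 -0.    0.76] [ 0.41 -0.12 -0.54]
```

Call:
jog_arm(moves=[{"fingers":0,"slide":[23,22,20],"angular":[0,0,-3]},{"fingers":0,"slide":[46,44,40],"angular":[0,0,-3]},{"fingers":0,"slide":[70,66,60],"angular":[0,0,-3]},{"fingers":0,"slide":[70,66,100],"angular":[0,0,-3]},{"fingers":0,"slide":[70,66,105],"angular":[0,0,-3]},{"fingers":0,"slide":[70,66,105],"angular":[0,0,-3]}])

```text
clock: 3.03
tcp_pos: [0.4766, -0.0836, 0.1569]
orientation: [-0.003, 0.587, 0.809, -0.001]
wrist_force: [0.3, -0.5, 0.8]
finger_gap: 0.0854
grip_force: 0.0
```

```bash
python3 to.py .479 -.083 .2 18
python3 - <<'E'
from h import *
t=read_camera("top");s=read_camera("scene")
k=lambda p,b,f:cv2.resize(p["color"][b[1]:b[3],b[0]:b[2],::-1],f,interpolation=cv2.INTER_CUBIC)
cv2.imwrite("pics/a2.png",np.hstack([k(s,(240,130,370,265),(400,415)),k(t,(245,150,345,254),(400,415))]))
for p in(s,t):
  d=tip_of("fan_center",p); print([(x["point"],x["p"],at_z(p,x["point"],.04)) for x in d[:1]], proj(p,get_state()["tcp_pos"]))
E
```

```text
slide mm [  0.02   2.27 -43.08] turn z 0.09285673952894058 rot [-0.01  0.   -1.  ] j [-0.34  0.16 -0.27  1.15 -0.    0.92] [ 0.27 -0.55  0.77]
[([299.6, 223.3], 0.66, array([ 0.49345082, -0.0798309 ,  0.04      ]))] [300.35367838 176.79780584]
[([309.5, 210.8], 0.45, array([ 0.48177871, -0.09463283,  0.04      ]))] [312.55433808 207.17292527]
```

View pics/a2.png

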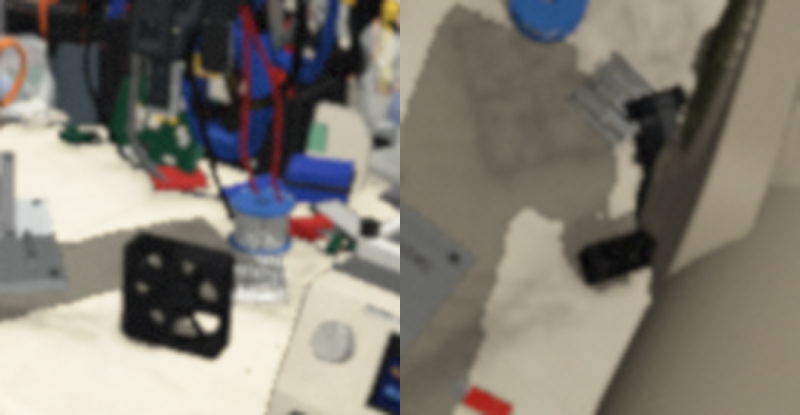

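The scene crop shows the fan at (178,295) with the gripper above it. The top crop shows the fan partly hidden by the arm at (617,257). I'll descend with the fingers partly closed to clear the heat sink.

Call:
jog_arm(moves=[{"fingers":0.3,"slide":[-3,2,10],"angular":[0,0,0]},{"fingers":0.3,"slide":[-3,2,20],"angular":[0,0,0]},{"fingers":0.3,"slide":[-3,2,40],"angular":[0,0,0]},{"fingers":0.3,"slide":[-3,2,60],"angular":[0,0,0]},{"fingers":0.3,"slide":[-3,2,80],"angular":[0,0,0]},{"fingers":0.3,"slide":[-3,2,100],"angular":[0,0,0]},{"fingers":0.3,"slide":[-3,2,113],"angular":[0,0,0]},{"fingers":0.3,"slide":[-3,2,113],"angular":[0,0,0]}])

```text
clock: 3.9
tcp_pos: [0.4792, -0.0867, 0.0429]
orientation: [-0.003, 0.588, 0.809, -0.001]
wrist_force: [-0.2, 0.2, -0.2]
finger_gap: 0.0597
grip_force: 0.0
```

```bash
python3 to.py .480 -.087 .042 18
python3 - <<'E'
from h import *
s=read_camera("scene");t=read_camera("top")
k=lambda p,b,f:cv2.resize(p["color"][b[1]:b[3],b[0]:b[2],::-1],f,interpolation=cv2.INTER_CUBIC)
cv2.imwrite("pics/a3.png",np.hstack([k(s,(240,150,340,254),(400,415)),k(t,(245,150,345,254),(400,415))]))
for z in(.042,.09):
  q=get_state()["tcp_pos"].copy(); q[2]=z; print(proj(s,q),proj(t,q))
E
```

```text
slide mm [-0.58  0.67  0.91] turn z -0.026111708180366122 rot [-0.01  0.   -1.  ] j [-0.34  0.26 -0.44  0.87 -0.    0.91] [-0.16  0.24 -0.16]
[298.57063587 225.45186036] [306.87703948 210.9286856 ]
[299.57316684 206.47563656] [309.15730127 209.37284815]
```

View pics/a3.png

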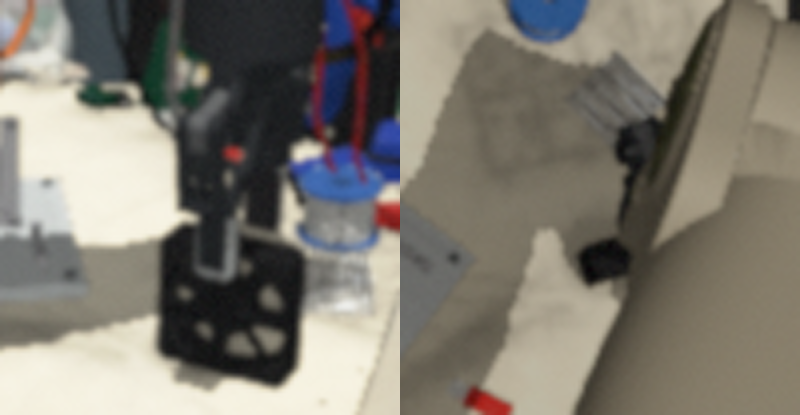

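The scene crop shows the near finger at (215,255) in front of the fan, and with perspective allowed for it is centred on it. I'll close and lift.

Call:
jog_arm(moves=[{"fingers":1,"slide":[0,0,0],"angular":[0,0,0]},{"fingers":1,"slide":[0,0,0],"angular":[0,0,0]},{"fingers":1,"slide":[0,0,0],"angular":[0,0,0]},{"fingers":1,"slide":[0,0,0],"angular":[0,0,0]},{"fingers":1,"slide":[0,0,0],"angular":[0,0,0]},{"fingers":1,"slide":[0,0,0],"angular":[0,0,0]},{"fingers":1,"slide":[0,0,0],"angular":[0,0,0]},{"fingers":1,"slide":[0,0,0],"angular":[0,0,0]}], squeeze=60)

```text
clock: 4.67
tcp_pos: [0.4827, -0.0875, 0.0474]
orientation: [0.001, 0.588, 0.809, 0.0]
wrist_force: [-1.5, -0.9, 6.0]
finger_gap: 0.0229
grip_force: 59.0
```

Call:
jog_arm(moves=[{"fingers":1,"slide":[0,0,-20],"angular":[0,0,0]},{"fingers":1,"slide":[0,0,-50],"angular":[0,0,0]},{"fingers":1,"slide":[0,0,-80],"angular":[0,0,0]},{"fingers":1,"slide":[0,0,-80],"angular":[0,0,0]},{"fingers":1,"slide":[0,0,-80],"angular":[0,0,0]}])

```text
clock: 5.08
tcp_pos: [0.4834, -0.0876, 0.1282]
orientation: [0.002, 0.588, 0.809, 0.001]
wrist_force: [0.4, 0.3, -0.4]
finger_gap: 0.0224
grip_force: 59.3
```

```bash
python3 to.py .40 .05 .17 53;python3 - <<'E'
from h import *
s=read_camera("scene");t=read_camera("top")
st=get_state(); tcp=st["tcp_pos"]
for p in(s,t):
  d=tip_of("fan_center",p); print([(x["point"],x["p"],at_z(p,x["point"],tcp[2]-.0075)) for x in d[:1]],proj(p,tcp-[0,0,.0075]))
print(tcp,st["wrist_force"],st["finger_gap"])
k=lambda p,b,f:cv2.resize(p["color"][b[1]:b[3],b[0]:b[2],::-1],f,interpolation=cv2.INTER_CUBIC)
cv2.imwrite("pics/a4.png",np.hstack([k(s,(240,120,340,224),(400,415)),k(t,(245,150,345,254),(400,415))]))
E
```

```text
slide mm [156.56 -36.59 -42.46] turn z -34.967445370527685 rot [ 0. -0. -1.] j [-0.34  0.19 -0.31  1.07 -0.    0.91] [ 0.39  0.33 -0.38]
[([301.9, 192.4], 0.89, array([ 0.49431439, -0.08093925,  0.11814243]))] [300.07347163 194.90688281]
[([309.7, 208.7], 0.71, array([ 0.48047438, -0.08499411,  0.11814243]))] [310.43712163 208.35666003]
[ 0.48134585 -0.0868677   0.12564243] [ 0.12933729  0.16523811 -1.33217517] 0.022826001373237412
```

View pics/a4.png

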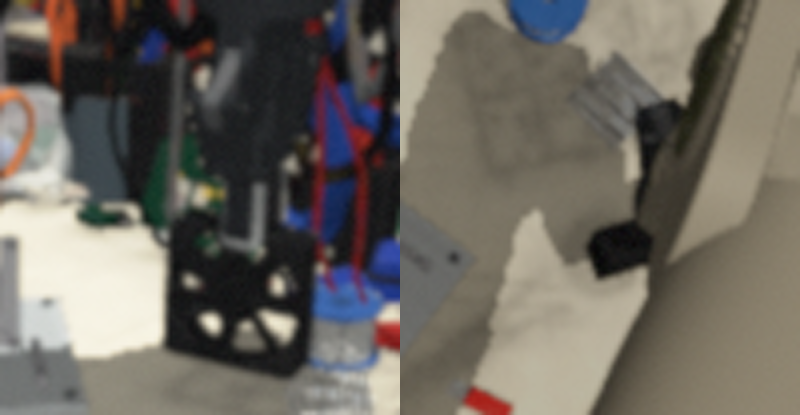

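The fan is lifted and upright: its face in the scene crop spans about (170,232) to (308,375). I'll compare that with the expected pose and plan the transfer.

Run:
```python
from h import *
np.set_printoptions(precision=1,suppress=True)
s=read_camera("scene"); tcp=get_state()["tcp_pos"]; print(tcp)
n=np.array([np.cos(.314),np.sin(.314),0]); l=np.array([-n[1],n[0],0])
for dz in(-.0075,-.015,-.022):
  c=tcp+[0,0,dz]
  print(dz,[(proj(s,c-n*.0125+l*a*.04+np.array([0,0,b*.04]))-[240,120])*4 for a,b in((1,1),(-1,1),(-1,-1),(1,-1))])
# jig targets
th=np.radians(53); x=np.array([np.cos(th),np.sin(th)])
f=np.array([.463,.137]); print("jig ctr->front pt -40:", f-.045*x)
```

```text
[ 0.5 -0.1  0.1]
-0.0075 [array([165.5, 227.9]), array([304. , 256.5]), array([294.7, 391.8]), array([161.3, 359.5])]
-0.015 [array([165.1, 240.6]), array([303.1, 269.6]), array([293.8, 404. ]), array([160.9, 371.4])]
-0.022 [array([164.8, 252.4]), array([302.3, 281.7]), array([293. , 415.3]), array([160.6, 382.4])]
jig ctr->front pt -40: [0.4 0.1]
```

```bash
python3 to.py .4424 .1091 .15 53
```

```text
slide mm [198.06  24.12 -24.97] turn z -34.97600759083008 rot [-0.  0. -1.] j [-0.34  0.19 -0.32  1.07 -0.    0.91] [ 0.45  0.28 -1.54]
```

Call:
jog_arm(moves=[{"fingers":1,"slide":[15,2,-15],"angular":[0,0,-4]},{"fingers":1,"slide":[40,5,-25],"angular":[0,0,-9]},{"fingers":1,"slide":[68,8,-25],"angular":[0,0,-14]},{"fingers":1,"slide":[96,12,-25],"angular":[0,0,-19]},{"fingers":1,"slide":[124,15,-25],"angular":[0,0,-24]},{"fingers":1,"slide":[152,19,-25],"angular":[0,0,-29]},{"fingers":1,"slide":[180,22,-25],"angular":[0,0,-33]},{"fingers":1,"slide":[198,24,-25],"angular":[0,0,-35]},{"fingers":1,"slide":[198,24,-25],"angular":[0,0,-35]},{"fingers":1,"slide":[198,24,-25],"angular":[0,0,-35]}])

```text
clock: 6.17
tcp_pos: [0.4425, 0.1092, 0.1503]
orientation: [-0.001, 0.316, 0.949, -0.001]
wrist_force: [0.4, -0.3, -1.2]
finger_gap: 0.0226
grip_force: 59.3
```

```bash
python3 to.py .4424 .1091 .15 53
python3 - <<'E'
from h import *
np.set_printoptions(precision=4,suppress=True)
s=read_camera("scene");t=read_camera("top");tcp=get_state()["tcp_pos"]
for n in("fan_center","bracket_face"):
  r=[]
  for p in(s,t):
    d=tip_of(n,p); 
    if d: r.append(ray(p,d[0]["point"])); print(n,d[0]["point"],d[0]["p"])
  if len(r)==2: print("tri",tri(r))
print(tcp,proj(s,tcp),proj(t,tcp))
k=lambda p,b,f:cv2.resize(p["color"][b[1]:b[3],b[0]:b[2],::-1],f,interpolation=cv2.INTER_CUBIC)
cv2.imwrite("pics/a5.png",np.hstack([k(s,(185,130,285,234),(400,415)),k(t,(170,160,270,264),(400,415))]))
E
```

```text
slide mm [ 0.   -0.13  0.25] turn z 0.12257722119542791 rot [-0. -0. -1.] j [ 0.07  0.11 -0.35  1.12 -0.    0.71] [ 0.45 -0.31 -1.16]
fan_center [227.1, 165.2] 0.81
bracket_face [229.2, 193.6] 0.85
bracket_face [264.2, 248.4] 0.35
tri [0.3799 0.0309 0.1136]
[0.4432 0.1081 0.1505] [228.6471 162.1356] [232.3644 222.7033]
```

View pics/a5.png

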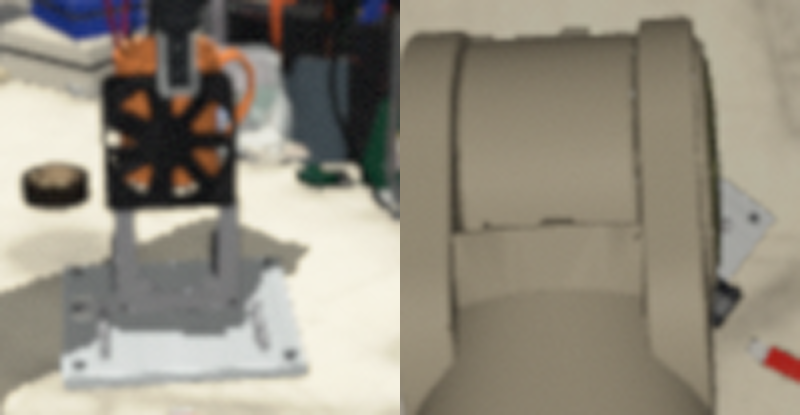

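The scene crop shows the fan square above the bracket, with its face corners at (103,75), (235,82), (232,205) and (106,208). The bracket posts are at x≈113–130 and 222–238. The top camera is blocked by the arm.

Run:
```python
from h import *
np.set_printoptions(precision=4,suppress=True)
p=read_camera("scene"); s=get_state(); th=np.radians(52.9)
X=np.array([np.cos(th),np.sin(th),0]);Y=np.array([-X[1],X[0],0]); O=np.array([.4635,.137,0.01])
def pl(px,xj):
    o,d=ray(p,px); k=(xj-(o-O)@X)/(d@X); w=o+k*d-O; return np.array([w@X,w@Y,w[2]])*1e3
c=lambda a:(185+a[0]/4-.375,130+a[1]/4-.375)
print("tcp jig",[(s["tcp_pos"]-O)@v*1e3 for v in(X,Y)],s["tcp_pos"][2])
xt=(s["tcp_pos"]-O)@X
for q in((103,75),(235,82),(232,205),(106,208)): print("face",pl(c(q),xt-.0125))
print("fan net",pl((227.1,165.2),xt))
for q in((113,212),(238,212),(106,300),(242,303)): print("br",pl(c(q),0))
print("brnet",pl((229.2,193.6),0))
for q in((65,382),(305,372)): print("plate front",pl(c(q),-.08))
print("tip",pl(c((180,95)),xt-.02))
```

```text
tcp jig [np.float64(-35.33675296504465), np.float64(-1.5983834306426032)] 0.1509675291235986
face [-47.8368  40.9594 180.7724]
face [-47.8368 -35.7136 173.9728]
face [-47.8368 -33.3191  95.6861]
face [-47.8368  42.4478  97.0149]
fan net [-35.3368   2.6813 132.8451]
br [ 0.     37.9666 73.6802]
br [  0.     -41.0919  70.2053]
br [ 0.     44.717  12.1714]
br [  0.     -43.2846   5.4292]
brnet [-0.     -2.4918 41.2504]
plate front [-80.      71.5988  -2.5157]
plate front [-80.     -74.7997  -4.2032]
tip [-55.3368  -2.9512 169.6763]
```

Call:
jog_arm(moves=[{"fingers":1,"slide":[-5,0,15],"angular":[0,0,0]},{"fingers":1,"slide":[-5,0,35],"angular":[0,0,0]},{"fingers":1,"slide":[-5,0,55],"angular":[0,0,0]},{"fingers":1,"slide":[-5,0,70],"angular":[0,0,0]},{"fingers":1,"slide":[-5,0,80],"angular":[0,0,0]},{"fingers":1,"slide":[-5,0,87],"angular":[0,0,0]},{"fingers":1,"slide":[-5,0,87],"angular":[0,0,0]},{"fingers":1,"slide":[-5,0,87],"angular":[0,0,0]}])

```text
clock: 7.18
tcp_pos: [0.4473, 0.1053, 0.0641]
orientation: [-0.0, 0.317, 0.948, -0.0]
wrist_force: [-0.1, 0.5, -0.1]
finger_gap: 0.0228
grip_force: 59.3
```

```bash
cat > chk.py <<'E'
import sys
from h import *
np.set_printoptions(precision=1,suppress=True)
p=read_camera("scene"); s=get_state(); th=np.radians(52.9)
X=np.array([np.cos(th),np.sin(th),0]);Y=np.array([-X[1],X[0],0]); O=np.array([.4635,.137,0.01])
def pl(px,xj):
    o,d=ray(p,px); k=(xj-(o-O)@X)/(d@X); w=o+k*d-O; return np.array([w@X,w@Y,w[2]])*1e3
xt=(s["tcp_pos"]-O)@X
print("tcp jig",np.array([xt*1e3,(s["tcp_pos"]-O)@Y*1e3,(s["tcp_pos"]-O)[2]*1e3]),"F jig",[round(float(s["wrist_force"]@v),1) for v in(X,Y,[0,0,1])],"R",Rt(s).as_matrix()[:,2],s["clock"],s["finger_gap"])
for n in("fan_center","bracket_face"):
    d=tip_of(n,p)
    if d: print(n,round(d[0]["p"],2),pl(d[0]["point"],xt if n[0]=="f" else max(0,xt+.0125)))
if len(sys.argv)>1:
    cv2.imwrite("pics/"+sys.argv[1]+".png",cv2.resize(p["color"][145:240,185:285,::-1],(800,600) if 0 else (630,598),interpolation=cv2.INTER_CUBIC))
E
python3 chk.py a6
```

```text
tcp jig [-34.6  -6.5  54.6] F jig [-0.1, 0.6, -0.3] R [ 0. -0. -1.] 7.2333 0.022673997833224224
fan_center 0.84 [-34.6  -3.6  48.6]
bracket_face 0.61 [-0.  -8.4 41.3]
```

View pics/a6.png

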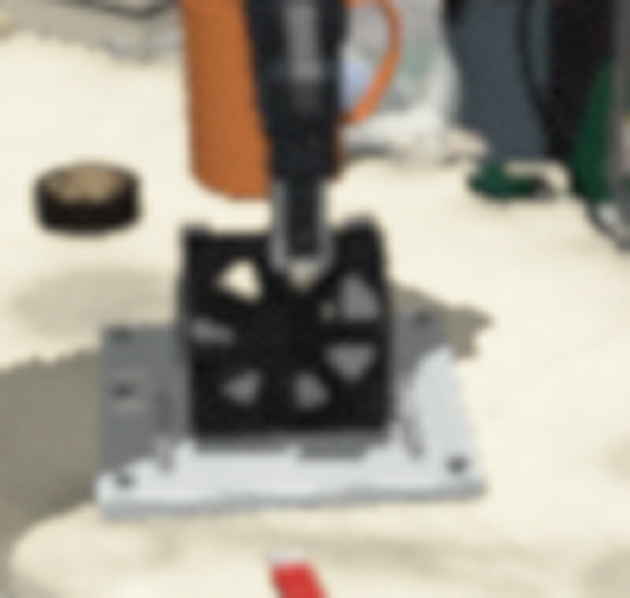

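The picture shows the fan at x≈190–390, hovering between the lips at x≈165 and 412, so it is centred. I'll lower it gently.

Call:
jog_arm(moves=[{"fingers":1,"slide":[0,0,2],"angular":[0,0,0]},{"fingers":1,"slide":[0,0,4],"angular":[0,0,0]},{"fingers":1,"slide":[0,0,6],"angular":[0,0,0]},{"fingers":1,"slide":[0,0,6],"angular":[0,0,0]},{"fingers":1,"slide":[0,0,6],"angular":[0,0,0]}])

```text
clock: 7.75
tcp_pos: [0.4471, 0.1057, 0.0579]
orientation: [-0.0, 0.317, 0.948, -0.0]
wrist_force: [0.0, -0.4, -0.4]
finger_gap: 0.023
grip_force: 59.3
```

```bash
python3 chk.py
```

```text
tcp jig [-34.9  -5.9  48. ] F jig [-0.0, -0.4, -1.2] R [-0. -0. -1.] 7.8 0.022966045238905424
bracket_face 0.71 [ 0.  -3.5 38.9]
```

Call:
jog_arm(moves=[{"fingers":1,"slide":[0,0,1],"angular":[0,0,0]},{"fingers":1,"slide":[0,0,2],"angular":[0,0,0]},{"fingers":1,"slide":[0,0,2],"angular":[0,0,0]},{"fingers":1,"slide":[0,0,2],"angular":[0,0,0]}])

```text
clock: 8.23
tcp_pos: [0.4477, 0.1057, 0.0574]
orientation: [0.001, 0.317, 0.948, 0.0]
wrist_force: [-4.0, -0.4, 10.5]
finger_gap: 0.0227
grip_force: 60.7
```

```bash
python3 chk.py
```

```text
tcp jig [-34.5  -6.3  47.4] F jig [-2.4, 3.0, 11.2] R [ 0. -0. -1.] 8.2833 0.022582137492954533
fan_center 0.72 [-34.5 -14.1  38.1]
bracket_face 0.58 [-0.  -6.4 42.5]
```

Call:
jog_arm(moves=[{"fingers":1,"slide":[0,0,-2],"angular":[0,0,0]},{"fingers":1,"slide":[0,3,-2],"angular":[0,0,0]},{"fingers":1,"slide":[0,8,-2],"angular":[0,0,0]},{"fingers":1,"slide":[0,13,-2],"angular":[0,0,0]},{"fingers":1,"slide":[0,17,-2],"angular":[0,0,0]},{"fingers":1,"slide":[0,20,-2],"angular":[0,0,0]},{"fingers":1,"slide":[0,20,-2],"angular":[0,0,0]},{"fingers":1,"slide":[0,20,-2],"angular":[0,0,0]}])

```text
clock: 9.05
tcp_pos: [0.4592, 0.1218, 0.0578]
orientation: [-0.0, 0.317, 0.948, -0.0]
wrist_force: [-0.4, 0.7, -1.8]
finger_gap: 0.0225
grip_force: 59.3
```

```bash
python3 chk.py
```

```text
tcp jig [-14.8  -5.8  47.9] F jig [-0.5, 0.2, -1.9] R [-0. -0. -1.] 9.1 0.022602987783890038
fan_center 0.97 [-14.8 -17.6  38.1]
bracket_face 0.7 [ 0.  -6.1 44.5]
```

Call:
jog_arm(moves=[{"fingers":1,"slide":[0,2,0],"angular":[0,0,0]},{"fingers":1,"slide":[0,4,0],"angular":[0,0,0]},{"fingers":1,"slide":[0,6,0],"angular":[0,0,0]},{"fingers":1,"slide":[0,6,0],"angular":[0,0,0]},{"fingers":1,"slide":[0,6,0],"angular":[0,0,0]}])

```text
clock: 9.62
tcp_pos: [0.4625, 0.1261, 0.0579]
orientation: [-0.0, 0.317, 0.948, -0.001]
wrist_force: [-1.3, -3.3, -1.0]
finger_gap: 0.023
grip_force: 59.4
```

```bash
python3 chk.py a7
```

```text
tcp jig [-9.3 -5.8 47.9] F jig [-3.2, -0.8, -1.0] R [-0. -0. -1.] 9.6667 0.022820490889363745
fan_center 0.57 [-9.3 -5.2 37.8]
bracket_face 0.45 [ 3.2 -5.9 37.4]
```

View pics/a7.png

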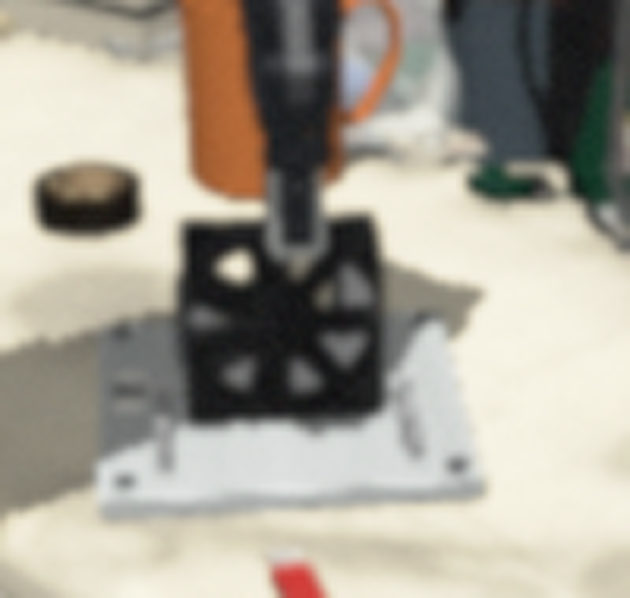

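The fan is on the bracket: it spans x≈180–382, centred between the lips at about 167 and 408. The 3.2 N reading agrees with about 3 mm of push. I'll push 7 mm further.

Call:
jog_arm(moves=[{"fingers":1,"slide":[0,1.5,0],"angular":[0,0,0]},{"fingers":1,"slide":[0,3,0],"angular":[0,0,0]},{"fingers":1,"slide":[0,4.5,0],"angular":[0,0,0]},{"fingers":1,"slide":[0,6,0],"angular":[0,0,0]},{"fingers":1,"slide":[0,7,0],"angular":[0,0,0]},{"fingers":1,"slide":[0,7,0],"angular":[0,0,0]},{"fingers":1,"slide":[0,7,0],"angular":[0,0,0]},{"fingers":1,"slide":[0,7,0],"angular":[0,0,0]}])

```text
clock: 10.43
tcp_pos: [0.466, 0.1307, 0.0578]
orientation: [-0.0, 0.317, 0.948, -0.002]
wrist_force: [-4.5, -8.3, 0.8]
finger_gap: 0.0228
grip_force: 59.8
```

```bash
python3 chk.py a8; python3 chk.py
```

```text
tcp jig [-3.5 -5.8 47.8] F jig [-8.5, -2.0, 2.5] R [-0. -0. -1.] 10.4833 0.022662024015253874
fan_center 0.74 [ -3.5 -10.5  42.2]
bracket_face 0.53 [ 9.  -6.9 41.2]
tcp jig [-3.6 -5.8 47.8] F jig [-8.5, -1.2, 1.3] R [-0. -0. -1.] 10.6333 0.022607418837104022
fan_center 0.62 [ -3.6 -10.3  48.4]
bracket_face 0.65 [ 8.9 -1.7 41.7]
```

View pics/a8.png

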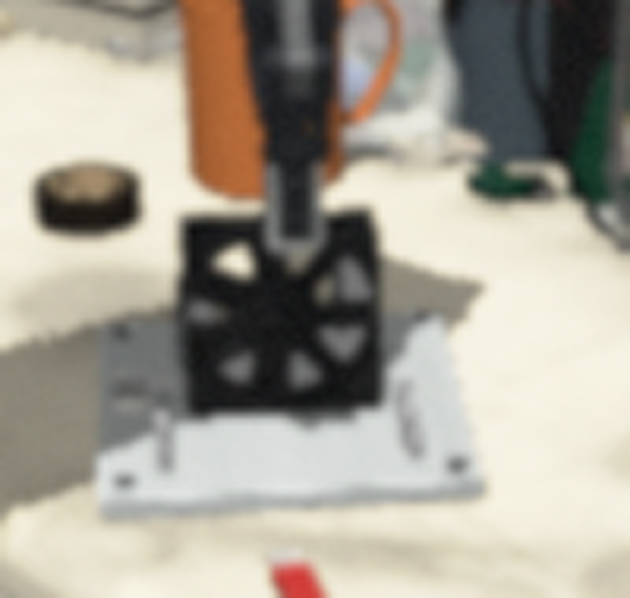

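The fan sits at x≈182–382, centred, with the pointer between its marks at about (128,390). Force and travel both read about 8.5–9, so I'll push slightly more, settle and hand in.

Call:
jog_arm(moves=[{"fingers":1,"slide":[0,1,0],"angular":[0,0,0]},{"fingers":1,"slide":[0,1,0],"angular":[0,0,0]},{"fingers":1,"slide":[0,1,0],"angular":[0,0,0]},{"fingers":1,"slide":[0,1,0],"angular":[0,0,0]},{"fingers":1,"slide":[0,1,0],"angular":[0,0,0]},{"fingers":1,"slide":[0,1,0],"angular":[0,0,0]},{"fingers":1,"slide":[0,1,0],"angular":[0,0,0]},{"fingers":1,"slide":[0,1,0],"angular":[0,0,0]}])

```text
clock: 11.4
tcp_pos: [0.4664, 0.1313, 0.0578]
orientation: [-0.001, 0.317, 0.948, -0.002]
wrist_force: [-4.2, -8.7, 1.3]
finger_gap: 0.0227
grip_force: 59.8
```

```bash
python3 chk.py; python3 -c "
from workcell import *
print(hand_in())"
```

```text
tcp jig [-2.8 -5.8 47.8] F jig [-9.3, -2.0, 1.6] R [-0. -0. -1.] 11.45 0.02289160768122297
fan_center 0.67 [-2.8 -7.7 42.6]
bracket_face 0.54 [ 9.7 -7.3 33.2]
the job is handed in; nothing more can be done
None
```

I handed the job in with the arm still holding the fan on the bed against the bracket, which was pushed back about 9–10 mm at about 9 N; in the last picture the fan stood centred between the lips, and the hand-in returned no verdict.

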